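# Slide the keyboard away under the laptop stand

## Task

Push the compact keyboard across the desk with the fingers and in under the low laptop stand, between its two side legs, until its near long edge is flush with the stand's front edge and square to it. The keyboard stays flat on the desk all the while: do not pick it up or tip it, and leave everything else on the desk and the laptop on the stand where they are.

Things in the scene. Friction and masses are not known exactly. Their poses are not given: they have to be found in the camera images.
- stand: Low wooden laptop stand, fixed to the desk: a board 240 mm deep (x), 306 wide (y), 12 thick, its top 35 mm above the desk, on two side legs 18 mm wide running its whole depth. The opening under it is 270 mm wide, 23 mm high, open at front and back. Origin: on the desk below the middle of the front edge (board and legs begin at x = 0). x points into the opening, y left along the front edge, z up.
- keyboard: Loose black keyboard with grey keys, 0.25 to 0.5 kg, flat on the desk in front of the stand: 100 mm (x) by 240 mm (y), 12 mm thick (keys to 15), with a raised bar 14 mm deep and 18 mm high along its far (+x) long edge. Origin: centre of its underside. x points from the near edge to the raised bar, y along its length, z up.
- keyboard_near (a point): Middle of the keyboard's near long edge face, 6 mm above its underside (50 mm towards -x from the keyboard's origin); same axes as the keyboard.
- laptop: Closed silver-grey laptop lying loose on the stand, 190 mm (x) by 285 mm (y), 17 mm thick, its near edge about 45 mm behind the stand's front edge. Origin: middle of the lower near edge; x points away from the robot. To be left alone.
- mug: White mug, 78 mm across, 90 mm high, handle towards its +y, beside the stand. Origin: centre of its underside. To be left alone.
- pencil_cup: Clear cup, 76 mm across, 95 mm high, with pencils to about 145 mm, beside the stand. Origin: centre of its underside. To be left alone.
- mouse: Grey computer mouse, 104 mm (x) by 60 mm (y), 32 mm high, to one side of the keyboard. Origin: centre of its underside. To be left alone.
- glue_stick: Standing glue stick, 29 mm across, 92 mm high, to one side of the keyboard. Origin: centre of its underside. To be left alone.
- eraser: White eraser in a paper sleeve, 24 mm (x) by 54 mm (y), 13 mm high, nearer the robot than the keyboard, off to the left. Origin: centre of its underside. To be left alone.
- stapler: Stapler, 130 mm (x) by 34 mm (y), 50 mm high, nearer the robot than the keyboard, off to the right. Origin: centre of its underside. To be left alone.

How it is judged:
At the end, for the whole second after the job is handed in: The keyboard lies flat and at rest on the desk under the stand, between its legs; the middle of its near edge is within 10 mm of the stand's front edge (in or out), and its edge is within 0.07 rad (4 degrees) of parallel to it (x of keyboard_near in the frame of stand between -0.01 and 0.01 m and y of keyboard_near in the frame of stand between -0.02 and 0.02 m and angle between the x axis of keyboard and the x axis of stand, either way round below 0.07 rad and height (world z) of keyboard below 0.004 m and angle between keyboard's own z axis and vertical below 0.03 rad and linear speed of keyboard below 0.01 m/s); the robot touches nothing.
It fails at once if the keyboard is lifted off the desk (origin more than 8 mm up) (height (world z) of keyboard above 0.008 m).
It fails at once if the keyboard is tipped (more than 0.08 rad from flat) (angle between keyboard's own z axis and vertical above 0.08 rad).
It fails at once if another thing on the desk or the laptop is moved by more than 15 mm or knocked over (distance of any of laptop, mug, pencil_cup, mouse, glue_stick, eraser, stapler from where it was at the start of the episode above 0.015 m or angle between any of laptop, mug, pencil_cup, mouse, glue_stick, eraser, stapler's own z axis and vertical above 0.3 rad).
It also fails if it takes over 64 s, if anything falls off the work surface, if the arm or the gripper's body presses on something with over 40 N, if the wrist force passes 120 N, or if a joint passes its speed limit or range.

## Robot

A 7-joint arm with a two-finger parallel gripper is mounted at the origin on the work surface. World frame = base frame: x ahead of the robot, y to its left, z up, the work surface at z = 0. Lengths are in m, angles in rad, forces in N, time in s.
With the tool pointing down it reaches from about 0.425 to 0.875 m from the base axis. Payload 4.7 kg.
Tool frame: the origin (TCP) lies between the finger pads; the fingertips stand 14 mm ahead of it and the grasp point (between the pads) lies 5 mm behind it; z points along the fingers, y is the line along which they close (so a half turn about z gives the same grasp; the last joint's range is limited). The gripper opens to 87 mm and grips with 3 to 60 N. Pads are 19 mm wide; open, the fingers measure 117 mm over their backs; the gripper's body (75 mm by 190 mm) begins 51 mm behind the grasp point.
Start: joints at [1.234, 0.321, -0.07, 1.45, 0.023, 1.371, -0.057], TCP at [0.223, -0.61, 0.237] pointing down, gripper open.
Joint ranges: [-2.86, 2.86], [-0.3, 2.09], [-1.38, 1.24], [0.06, 2.45], [-1.56, 4.7], [0.09, 2.05], [-2.69, 2.69]. Speed limits (rad/s): [2.57, 2.57, 3.14, 3.14, 3.14, 3.14, 3.14].

## Interface

Orientations are given as a rotation vector (axis times angle).
In Python, from bench import ctrl gives the robot as it stands.
- The arm moves only by the shell command python3 -m inch 'ROWS' [OPENING] [FORCE]. ROWS is JSON, a list of rows, each a list of 6 numbers: the shift along the world's x, y, z in mm, then the turn, a rotation vector about the world's x, y, z in degrees. In form: [[tx, ty, tz, rx, ry, rz], ...]. A call has 1 to 20 rows; each row is the pose to reach, as a shift and turn from the pose commanded when the call began; what a row does not reach only later rows make up. A row lasts 1/8 s, in which the tool goes at most 62.5 mm and 10.7 degrees, less where a joint would pass 70% of its speed; a pose out of reach is approached as far as the arm can. A call with a gripper value outside its range is refused whole. OPENING is the finger opening in mm, from 0 to 87, set as the call begins (- or left out, the last holds). The fingers move at their own pace and stop on an object; FORCE is the grip in N (left out, the last holds). Time passes only in rows, so rows that repeat a pose let the fingers close. It gives the time, the measured TCP pose, the force, the opening and the grip force at its end, in the units of the state.
- ctrl.get_state(): the state, without advancing time (a new reading comes with each control period).
- ctrl.get_image(name): name is "scene" or "top"; returns (picture, depth): 384x512x3 uint8, red, green, blue; 384x512 float32, m along the optical axis (not along the pixel's ray), 0 where there is no reading.
- ctrl.camera_params(name): a dict with "mtx" (3x3 intrinsics, pixels), "dist_coeffs" ([k1, k2, p1, p2, k3] as OpenCV has them; the pictures are not rectified), "T" (4x4, takes a point from camera to world coordinates). Camera axes: x right, y down, z forward; pixel columns grow to the right and rows downward; lengths in m; the calibration is good to about 2 mm. A picture is of the moment at which its call begins. camera_params takes no time and is no camera call.
- ctrl.close_job(): hands the job in; it is judged then, once.
The state is a dict: "time": time; "joint_positions": joint angles; "qd": joint speeds; "joint_torque": joint torques, N m; "position": TCP position; "tool_rot": TCP orientation; "ft_force": force on the tool from outside, world axes, zero at the start; "torque": the same for the moment, N m; "grip_width": opening from 0.0 (shut) to 1.0 (fully open); "grip_force": force on a finger pad.
Only numpy, scipy, OpenCV 4.12 (cv2) and the standard library are available. Lean on these libraries where they do the work, as an engineer would, in place of code of your own. Each camera call takes 0.05 s, during which the arm holds its last target. There are 200 camera calls.

## Working session

There is one attempt and no reset: what is moved stays moved. The work goes in short steps, Python scripts to look and compute and a shell command to move; the robot and the scene stay as the last step left them, time stands still between calls to the robot, and variables do not carry over. Pictures are saved under pics/ and viewed, at most 10 in all, crops included, and the job is handed in when it is done.

```bash
mkdir -p pics
cat > h.py <<'E'
import numpy as np, cv2
from bench import ctrl
def look(n,f):
    p,d=ctrl.get_image(n); cv2.imwrite(f,p[:,:,::-1]); return p,d
def cast(n,px,z):
    c=ctrl.camera_params(n); u=cv2.undistortPoints(np.array(px,float).reshape(-1,1,2),np.array(c["mtx"]),np.array(c["dist_coeffs"])).reshape(-1,2)
    T=np.array(c["T"]); r=np.c_[u,np.ones(len(u))]@T[:3,:3].T; o=T[:3,3]
    return o+r*((z-o[2])/r[:,2])[:,None]
E
python3 - <<'E'
from h import *
s=ctrl.get_state(); print(s)
for n in("top","scene"):
    look(n,f"pics/{n}0.png"); print(np.round(ctrl.camera_params(n)["T"],3))
E
```

```text
{'time': 0.0, 'joint_positions': array([ 1.23411474,  0.32181486, -0.07008784,  1.45169756,  0.02260873,
        1.37079218, -0.05690575]), 'qd': array([-0.00019939, -0.00012187,  0.00069954,  0.00012524, -0.00194905,
       -0.00088224,  0.00069771]), 'joint_torque': array([ 9.75880430e-04, -4.91290784e+01, -4.03595427e-01, -3.12524736e+01,
       -6.41063601e-02,  4.37052338e-02,  1.71541378e-04]), 'position': array([ 0.22312938, -0.60993129,  0.23545548]), 'tool_rot': array([-3.09154242e+00, -5.47905205e-01,  6.92050231e-04]), 'ft_force': array([-1.05061574, -1.26953718, -0.53000906]), 'torque': array([0.02199795, 0.02642997, 0.00443664]), 'grip_force': 0.0, 'grip_width': 0.9980245247575809}
[[-3.600e-02 -9.720e-01  2.320e-01  3.560e-01]
 [-9.990e-01  3.400e-02 -9.000e-03  2.300e-02]
 [ 1.000e-03 -2.320e-01 -9.730e-01  1.007e+00]
 [ 0.000e+00  0.000e+00  0.000e+00  1.000e+00]]
[[-0.011  0.667 -0.745  1.45 ]
 [ 1.    -0.002 -0.017  0.055]
 [-0.013 -0.745 -0.667  0.877]
 [ 0.     0.     0.     1.   ]]
```

View pics/top0.png

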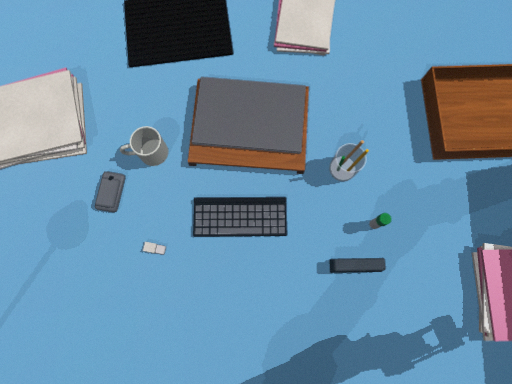

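View pics/scene0.png

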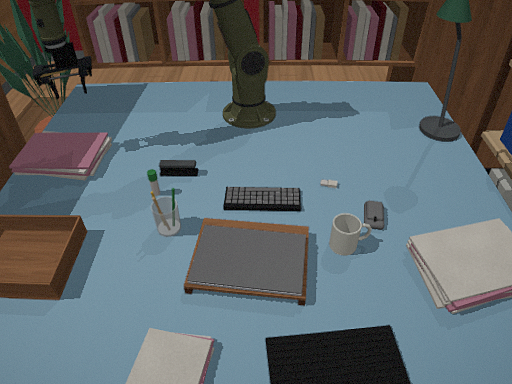

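The top view shows the keyboard at about (193–288, 198–237) and the stand's front edge from (189,168) to (306,171). The eraser is at (153,248), the stapler at (358,265) and the arm is clear at lower right. Next I'll measure the edges.

```bash
cat > m.py <<'E'
from h import *
def kb(p):
    """keyboard near-edge midpoint & yaw from minAreaRect of dark blob on plane z~.012"""
    g=p.max(2); m=(g<100)&(p[:,:,2].astype(int)-p[:,:,0]<40)
    m=m.astype(np.uint8); m[:,:180]=0; m[:,300:]=0; m[:172]=0; m[250:]=0
    m=cv2.morphologyEx(m,cv2.MORPH_CLOSE,np.ones((5,5),np.uint8))
    c=max(cv2.findContours(m,0,1)[0],key=cv2.contourArea)
    return c.reshape(-1,2)
def report(p):
    c=kb(p); print("bbox",cv2.boundingRect(c))
    w=cast("top",c,0.012)[:,:2]
    r=cv2.minAreaRect((w*1000).astype(np.float32)); print("rect mm",r, cv2.boxPoints(r).round(1).tolist())
    # near edge: lowest blob pixel in each column
    x0,_,ww,_=cv2.boundingRect(c); xs=range(x0+8,x0+ww-8)
    m=np.zeros(p.shape[:2],np.uint8); cv2.drawContours(m,[c],-1,1,-1)
    e=cast("top",[(x,np.nonzero(m[:,x])[0].max()+.5) for x in xs],0.010)[:,:2]
    s,i=np.polyfit(e[:,1],e[:,0],1); print("near edge slope",s,"x at y=mid",s*r[0][1]/1000+i)
def stand(p):
    h=cv2.cvtColor(p,cv2.COLOR_RGB2HSV); m=((h[:,:,0]<20)&(h[:,:,1]>110)&(h[:,:,2]>50)).astype(np.uint8)
    m[:,:180]=0; m[:,315:]=0; m[:70]=0; m[185:]=0
    c=max(cv2.findContours(m,0,1)[0],key=cv2.contourArea); print("stand bbox",cv2.boundingRect(c),cv2.boxPoints(cv2.minAreaRect(c)).tolist())
    col=np.array([(x,np.nonzero(m[:,x])[0].max()+.5) for x in range(198,300)])
    for z in(0.023,0.035):
        e=cast("top",col,z)[:,:2]; s,i=np.polyfit(e[:,1],e[:,0],1); print("front z",z,"slope",s,"int",i)
    L=[];R=[]
    for y in range(155,166):
        k=np.nonzero(m[y])[0]; L.append((k.min()-.5,y)); R.append((k.max()+.5,y))
    for z in(0.035,): print("L",cast("top",L,z).mean(0),"R",cast("top",R,z).mean(0))
    for x in (210,250,290): print(p[162:176,x].tolist())
E
python3 - <<'E'
from m import *
p,d=look("top","pics/t1.png"); report(p); stand(p)
q=p[140:250,150:400]; cv2.imwrite("pics/c1.png",cv2.resize(q[:,:,::-1],None,fx=3.2,fy=3.2,interpolation=0))
for n,b,z in(("eraser",(153,248),.013),("stapler",(358,265),.05),("staplerL",(331,265),.05),("staplerR",(385,265),.05),("mouse",(110,192),.03)): print(n,cast("top",[b],z).round(3))
E
```

```text
bbox (193, 197, 94, 40)
rect mm ((522.634521484375, 54.23081970214844), (238.05294799804688, 100.09566497802734), 88.83355712890625) [[470.20001220703125, -63.79999923706055], [570.2000122070312, -65.80000305175781], [575.0999755859375, 172.1999969482422], [475.0, 174.3000030517578]]
near edge slope 0.021273800352661305 x at y=mid 0.4726722484179564
stand bbox (188, 87, 120, 84) [[187.67771911621094, 164.87550354003906], [191.5817413330078, 81.58977508544922], [307.8419189453125, 87.03947448730469], [303.9378662109375, 170.3251953125]]
front z 0.023 slope 0.11291976156636649 int 0.6487535823499863
front z 0.035 slope 0.11291976156636782 int 0.6451575238406924
L [0.67047666 0.16379908 0.035     ] R [ 0.66045982 -0.11930113  0.035     ]
[[150, 92, 56], [95, 58, 36], [66, 66, 69], [67, 99, 125], [70, 109, 138], [71, 109, 134], [71, 110, 138], [105, 156, 192], [110, 167, 203], [109, 165, 200], [110, 166, 202], [110, 165, 203], [106, 164, 199], [109, 167, 204]]
[[145, 88, 50], [146, 87, 51], [147, 89, 51], [154, 93, 52], [89, 54, 33], [64, 74, 84], [67, 102, 129], [72, 105, 135], [68, 103, 132], [69, 104, 131], [72, 107, 135], [98, 151, 189], [106, 161, 200], [106, 160, 201]]
[[138, 84, 49], [139, 87, 52], [143, 88, 48], [146, 89, 51], [152, 94, 58], [149, 89, 51], [146, 90, 52], [84, 54, 37], [65, 79, 92], [68, 103, 127], [68, 107, 133], [69, 107, 134], [70, 108, 136], [96, 150, 187]]
eraser [[0.449 0.274 0.013]]
stapler [[ 0.388 -0.228  0.05 ]]
staplerL [[ 0.39  -0.164  0.05 ]]
staplerR [[ 0.385 -0.293  0.05 ]]
mouse [[0.594 0.384 0.03 ]]
```

View pics/c1.png

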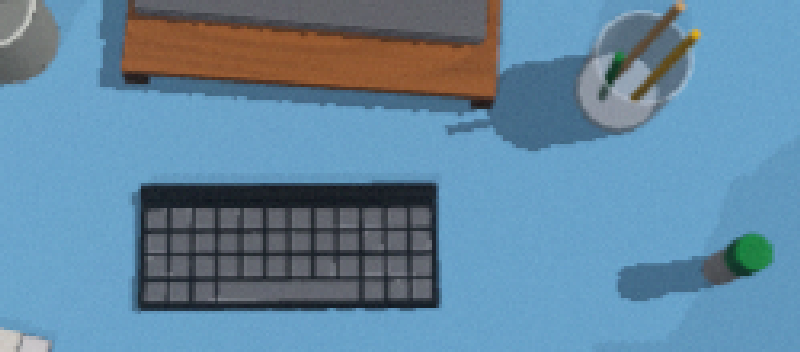

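Run:
```python
from m import *
for n,box in(("top",(180,70,315,185)),("scene",(180,212,315,305))):
    p,d=look(n,f"pics/{n}2.png"); x0,y0,x1,y1=box
    h=cv2.cvtColor(p,cv2.COLOR_RGB2HSV); m0=((h[:,:,0]<20)&(h[:,:,1]>90)&(h[:,:,2]>60)).astype(np.uint8)
    m=np.zeros_like(m0); m[y0:y1,x0:x1]=m0[y0:y1,x0:x1]
    xs=range(202,293) if n=="top" else range(206,304)
    if n=="top": col=[(x,np.nonzero(m[:,x])[0].max()+.5) for x in xs]; z=.023
    else: col=[(x,np.nonzero(m[:,x])[0].min()-.5) for x in xs]; z=.035
    e=cast(n,col,z); s,i=np.polyfit(e[:,1],e[:,0],1); r=e[:,0]-s*e[:,1]-i
    print(n,"slope",s,"int",i,"res",r.std())
    # side edges on top plane (z=.035): leftmost/rightmost per row
    ys=range(100,160) if n=="top" else range(232,285)
    for nm,f in(("min",lambda k:k.min()-.5),("max",lambda k:k.max()+.5)):
        e=cast(n,[(f(np.nonzero(m[y])[0]),y) for y in ys if m[y].any()],.035)
        a,b=np.polyfit(e[:,0],e[:,1],1); r=e[:,1]-a*e[:,0]-b; g=abs(r)<.004; a,b=np.polyfit(e[g,0],e[g,1],1)
        yf=(a*i+b)/(1-a*s); print(nm,"slope dy/dx",a,"front corner",s*yf+i,yf,"res",r.std())
```

```text
top slope 0.11150152914401444 int 0.6486351440406833 res 0.0007780303222094929
min slope dy/dx -0.10247083428019439 front corner 0.6690558839561757 0.18314313778707944 res 0.03748178876226773
max slope dy/dx -0.11356125474797862 front corner 0.6356956230660582 -0.11604792395189953 res 0.0007757948057046926
scene slope 0.11368883871465296 int 0.6503837383018638 res 0.0011431009506517947
min slope dy/dx -0.10325338813008832 front corner 0.6371156153664946 -0.11670558944375156 res 0.000812400989136791
max slope dy/dx -0.11627989227138841 front corner 0.6714939861509556 0.1856844355854166 res 0.0007248293022834258
```

```bash
python3 -m inch '[[55,60,0,0,0,0],[110,120,0,0,0,-2],[170,190,0,0,0,-5],[215,250,0,0,0,-8],[230,310,0,0,0,-11],[230,365,0,0,0,-14],[230,420,0,0,0,-17],[230,470,0,0,0,-20],[228,520,0,0,0,-23],[224,570,0,0,0,-25],[220,620,0,0,0,-26.5],[211,669,0,0,0,-26.5],[211,669,0,0,0,-26.5],[211,669,0,0,0,-26.5],[211,669,0,0,0,-26.5]]' 87
python3 - <<'E'
from h import *
from scipy.spatial.transform import Rotation as R
s=ctrl.get_state(); print(R.from_rotvec(s["tool_rot"]).as_matrix().round(3),s["ft_force"],s["joint_positions"].round(2))
look("scene","pics/s3.png")
E
```

```text
time: 2.12
position: [0.4345, 0.0569, 0.2364]
tool_rot: [3.136, -0.18, -0.001]
ft_force: [0.8, 0.1, -0.8]
grip_width: 1.001
grip_force: 0.0
[[ 0.993 -0.114 -0.   ]
 [-0.114 -0.993 -0.   ]
 [-0.     0.    -1.   ]] [ 0.79444891  0.13345417 -0.84248   ] [ 0.52 -0.13 -0.65  1.92 -0.08  1.33 -1.79]
```

View pics/s3.png

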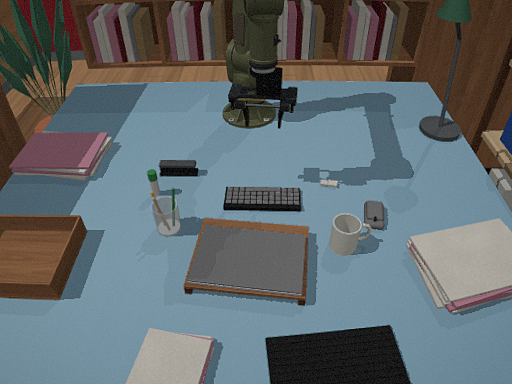

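The view shows the gripper behind the keyboard, around (263,100), square to the stand with nothing disturbed. I'll lower it next.

```bash
python3 -m inch '[[0,1,-45,0,0,0],[0,2,-95,0,0,0],[0,2,-145,0,0,0],[0,2,-180,0,0,0],[0,2,-205,0,0,0],[0,2,-216,0,0,0],[0,2,-218,0,0,0],[0,2,-218,0,0,0],[0,2,-218,0,0,0]]'
python3 - <<'E'
from m import *
look("scene","pics/s4.png"); p,d=look("top","pics/t4.png")
a=cv2.imread("pics/s4.png")[90:260,150:400];b=cv2.imread("pics/t4.png")[90:300,150:400]
cv2.imwrite("pics/c4.png",cv2.resize(np.hstack([cv2.copyMakeBorder(a,0,40,0,0,0),b]),None,fx=1.6,fy=1.6,interpolation=2))
E
```

```text
time: 3.3
position: [0.4352, 0.0605, 0.0195]
tool_rot: [3.136, -0.176, 0.003]
ft_force: [0.4, 0.6, -0.8]
grip_width: 0.999
grip_force: 0.0
```

View pics/c4.png

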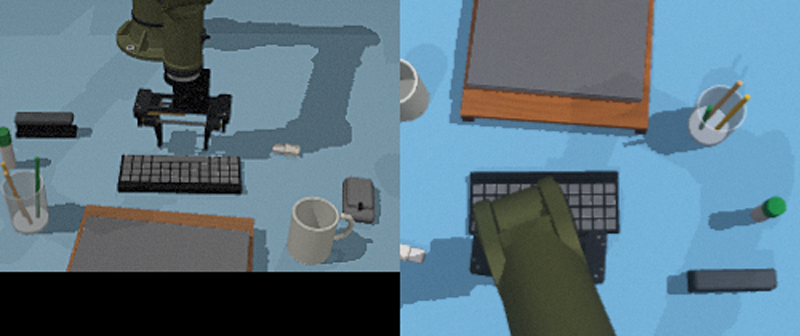

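The fingers stand just behind the keyboard, centred on it. I'll push along the stand's axis for about the first half, then check.

```bash
python3 -m inch '[[12,-3,-2,0,0,0],[20,-4.2,-2,0,0,0],[25,-4.8,-2,0,0,0],[30,-5.4,-2,0,0,0],[35,-6,-2,0,0,0],[40,-6.5,-2,0,0,0],[46,-7.2,-2,0,0,0],[52,-7.8,-2,0,0,0],[58,-8.5,-2,0,0,0],[65,-9.3,-2,0,0,0],[72,-10,-2,0,0,0],[80,-11,-2,0,0,0],[88,-12,-2,0,0,0],[96,-12.8,-2,0,0,0],[104,-13.7,-2,0,0,0],[112,-14.6,-2,0,0,0],[119,-15.4,-2,0,0,0],[124,-16,-2,0,0,0],[124,-16,-2,0,0,0]]'
python3 - <<'E'
from m import *
look("scene","pics/s5.png"); p,d=look("top","pics/t5.png")
a=cv2.imread("pics/s5.png")[90:260,150:400];b=cv2.imread("pics/t5.png")[90:300,150:400]
cv2.imwrite("pics/c5.png",cv2.resize(np.hstack([cv2.copyMakeBorder(a,0,40,0,0,0),b]),None,fx=1.6,fy=1.6,interpolation=2))
E
```

```text
time: 5.78
position: [0.5594, 0.0445, 0.0168]
tool_rot: [-3.136, 0.175, -0.003]
ft_force: [0.4, -0.1, -0.2]
grip_width: 1.0
grip_force: 0.1
```

View pics/c5.png

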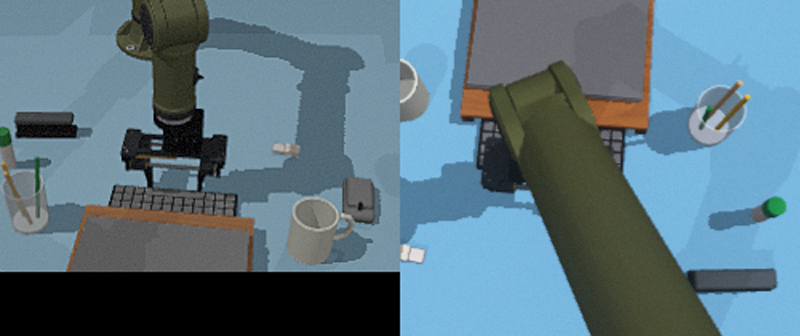

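The keyboard is partly under the stand and square to it, spanning about (110–237) in the left panel. Next I'll measure its near corners in the scene view.

```bash
cat > k.py <<'E'
from m import *
def near(p,rows,cols):
    m=(p.max(2)<118)&(p.max(2).astype(int)-p.min(2)<30)   # black/grey, not blue desk
    m=m.astype(np.uint8); k=np.zeros_like(m); k[rows[0]:rows[1],cols[0]:cols[1]]=m[rows[0]:rows[1],cols[0]:cols[1]]
    k=cv2.morphologyEx(k,cv2.MORPH_CLOSE,np.ones((3,3),np.uint8))
    x0,y0=np.array([.6535,.034]),None; u=np.array([.9937,-.1117]); v=np.array([.1117,.9937])
    f=lambda q:np.c_[(q[:,:2]-x0)@u,(q[:,:2]-x0)@v]*1000
    xs=np.nonzero(k.sum(0)>=3)[0]; print("cols",xs.min(),xs.max())
    pts=[(x,np.nonzero(k[:,x])[0].min()-.5) for x in xs]
    e=f(cast("scene",pts,.012)); return pts,e
E
python3 - <<'E'
from k import *
p,d=look("scene","pics/s6.png")
pts,e=near(p,(198,222),(212,306))
for a,b in list(zip(pts,e))[::4]+[(pts[-1],e[-1])]: print(a,b.round(1))
cv2.imwrite("pics/c6.png",cv2.resize(p[185:235,205:315,::-1],None,fx=7,fy=7,interpolation=0))
E
```

```text
cols 218 298
(np.int64(218), np.float64(215.5)) [ -34.8 -116.3]
(np.int64(222), np.float64(205.5)) [ -78.6 -112.2]
(np.int64(226), np.float64(205.5)) [-80.  -99.9]
(np.int64(230), np.float64(205.5)) [-81.4 -87.6]
(np.int64(234), np.float64(206.5)) [-78.4 -74.6]
(np.int64(238), np.float64(206.5)) [-79.8 -62.3]
(np.int64(242), np.float64(197.5)) [-121.2  -56. ]
(np.int64(246), np.float64(206.5)) [-82.5 -37.8]
(np.int64(250), np.float64(207.5)) [-79.5 -25. ]
(np.int64(254), np.float64(207.5)) [-80.9 -12.8]
(np.int64(258), np.float64(207.5)) [-82.2  -0.6]
(np.int64(262), np.float64(207.5)) [-83.6  11.6]
(np.int64(266), np.float64(208.5)) [-80.6  24.2]
(np.int64(270), np.float64(208.5)) [-82.   36.4]
(np.int64(274), np.float64(197.5)) [-132.3   44.2]
(np.int64(278), np.float64(197.5)) [-133.7   56.7]
(np.int64(282), np.float64(197.5)) [-135.1   69.2]
(np.int64(286), np.float64(197.5)) [-136.4   81.7]
(np.int64(290), np.float64(210.5)) [-80.   97.7]
(np.int64(294), np.float64(210.5)) [-81.4 109.8]
(np.int64(298), np.float64(210.5)) [-82.7 121.9]
(np.int64(298), np.float64(210.5)) [-82.7 121.9]
```

View pics/c6.png

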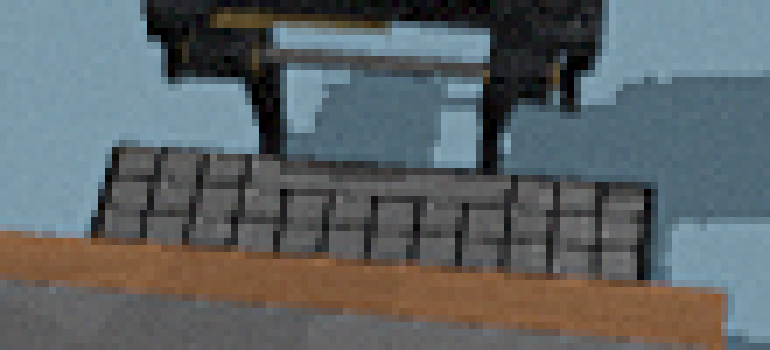

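Measured in the stand frame, the near edge is at about −81 mm, lateral offset is about +2 mm and squareness is within 0.01 rad. I'll push another 75 mm.

```bash
python3 -m inch '[[5,-0.6,0,0,0,0],[12,-1.4,0,0,0,0],[20,-2.3,0,0,0,0],[28,-3.2,0,0,0,0],[36,-4.1,0,0,0,0],[44,-5,0,0,0,0],[52,-5.9,0,0,0,0],[59,-6.7,0,0,0,0],[65,-7.3,0,0,0,0],[70,-7.9,0,0,0,0],[73,-8.2,0,0,0,0],[74.5,-8.4,0,0,0,0],[74.5,-8.4,0,0,0,0]]'
python3 - <<'E'
from k import *
p,d=look("scene","pics/s7.png")
cv2.imwrite("pics/c7.png",cv2.resize(p[185:255,195:315,::-1],None,fx=6.5,fy=6.5,interpolation=0))
E
```

```text
time: 7.55
position: [0.6319, 0.0365, 0.0166]
tool_rot: [3.137, -0.175, -0.003]
ft_force: [-5.6, 0.8, 3.6]
grip_width: 0.999
grip_force: 2.6
```

View pics/c7.png

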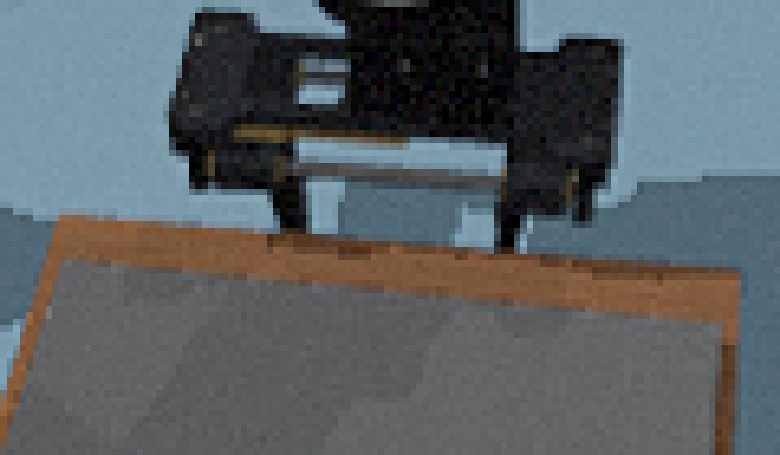

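The near edge is now hidden behind the stand's front edge, with about 10 mm left by TCP reckoning. I'll push 11 mm more, back off and check from the top.

```bash
python3 -m inch '[[3,-0.3,0,0,0,0],[6,-0.7,0,0,0,0],[9,-1,0,0,0,0],[11,-1.2,0,0,0,0],[11,-1.2,0,0,0,0],[11,-1.2,0,0,0,0],[11,-1.2,0,0,0,0]]'; python3 -m inch '[[-3,0.4,0,0,0,0],[-15,2,0,0,0,0],[-45,5,0,0,0,0],[-85,10,10,0,0,0],[-120,13,50,0,0,0],[-150,17,100,0,0,0],[-180,20,140,0,0,0],[-200,-25,160,0,0,0],[-210,-75,180,0,0,0],[-210,-130,200,0,0,0],[-210,-185,200,0,0,0],[-210,-240,200,0,0,0],[-210,-295,200,0,0,0],[-210,-350,200,0,0,0],[-210,-350,200,0,0,0],[-210,-350,200,0,0,0]]'
python3 - <<'E'
from h import *
p,d=look("top","pics/t8.png"); look("scene","pics/s8.png")
cv2.imwrite("pics/c8.png",cv2.resize(p[145:195,180:315,::-1],None,fx=5.9,fy=5.9,interpolation=0))
u=np.array([.9937,-.1117]); v=np.array([.1117,.9937]); o=np.array([.6535,.034])
g=p.max(2)
for x in range(195,300,6): print(x,g[160:180,x].tolist())
E
```

```text
time: 8.48
position: [0.6393, 0.0356, 0.0164]
tool_rot: [3.135, -0.175, -0.015]
ft_force: [-17.0, 0.6, 11.9]
grip_width: 0.997
grip_force: 8.3
time: 10.48
position: [0.4342, -0.3148, 0.2165]
tool_rot: [3.137, -0.175, 0.002]
ft_force: [0.2, 0.8, 0.1]
grip_width: 1.004
grip_force: 0.0
195 [157, 149, 95, 51, 42, 47, 124, 145, 164, 201, 208, 207, 208, 207, 205, 207, 208, 206, 207, 206]
201 [154, 150, 129, 74, 38, 54, 121, 142, 141, 196, 208, 206, 209, 206, 209, 209, 206, 206, 206, 206]
207 [146, 153, 151, 87, 39, 32, 46, 129, 143, 198, 205, 207, 205, 206, 208, 206, 208, 205, 208, 203]
213 [146, 149, 160, 119, 63, 34, 32, 94, 135, 181, 201, 206, 205, 206, 205, 204, 205, 208, 208, 207]
219 [142, 144, 150, 152, 86, 36, 34, 43, 126, 139, 196, 206, 205, 206, 206, 204, 204, 207, 207, 207]
225 [149, 146, 144, 156, 106, 55, 32, 34, 123, 139, 195, 206, 207, 205, 205, 206, 206, 207, 204, 202]
231 [149, 155, 145, 144, 144, 81, 34, 28, 64, 127, 140, 194, 206, 206, 208, 205, 204, 206, 205, 206]
237 [144, 150, 152, 147, 147, 97, 44, 31, 29, 124, 142, 162, 196, 206, 205, 207, 206, 207, 206, 204]
243 [1
[... 307 characters left out ...]
152, 152, 151, 149, 155, 145, 87, 39, 22, 45, 119, 140, 194, 205, 207, 208, 206, 204, 204]
267 [153, 151, 155, 153, 149, 150, 152, 106, 60, 29, 33, 115, 136, 193, 205, 206, 205, 207, 205, 206]
273 [149, 154, 155, 148, 152, 149, 153, 142, 82, 41, 30, 68, 130, 139, 194, 204, 206, 206, 205, 207]
279 [148, 153, 156, 147, 146, 150, 149, 152, 101, 50, 32, 33, 124, 141, 139, 195, 205, 205, 206, 205]
285 [152, 147, 144, 144, 146, 150, 153, 153, 137, 81, 33, 34, 90, 132, 137, 196, 206, 205, 203, 204]
291 [139, 134, 138, 146, 149, 151, 156, 157, 148, 94, 65, 106, 134, 139, 138, 192, 204, 205, 207, 160]
297 [141, 138, 139, 145, 146, 157, 155, 156, 154, 130, 77, 45, 34, 69, 129, 192, 207, 192, 152, 140]
```

View pics/c8.png

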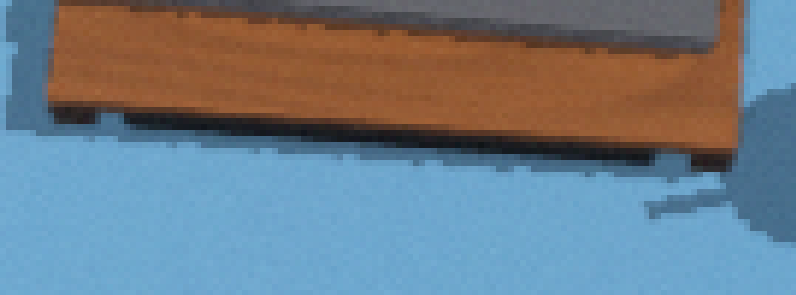

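The keyboard is under the board between the legs, its dark near face along crop line (125,120)–(652,162). The gaps to the two legs look even. I'll measure it against the leg feet, using desk-level rays.

Run:
```python
from h import *
p=cv2.imread("pics/t8.png"); g=p.max(2).astype(float)
u=np.array([.9937,-.1117]); v=np.array([.1117,.9937]); o=np.array([.6535,.034])
def sub(x,t=80):
    r=160+np.nonzero(g[160:178,x]<t)[0].max(); return r+(t-g[r,x])/(g[r+1,x]-g[r,x])
for nm,xs in(("kb",range(204,289)),("legL",range(190,195)),("legR",range(298,303))):
    e=cast("top",[(x,sub(x)) for x in xs],.001)[:,:2]-o; s,t=e@u*1000,e@v*1000
    k=np.polyfit(t,s,1); print(nm,"s mean",s.mean().round(1),"t",t.min().round(1),t.max().round(1),"slope",k.round(4))
for x in (188,189,196,197,198,199,200,201,202,288,289,290,291,292,293,294,295,296,297,304,305): print(x,p[160:176,x].max(1).tolist())
```

```text
kb s mean -2.5 t -113.0 112.3 slope [-1.6000e-03 -2.5188e+00]
legL s mean -3.2 t 139.2 149.9 slope [-0.0543  4.6775]
legR s mean -2.8 t -150.4 -139.7 slope [-0.0241 -6.3036]
188 [152, 133, 85, 67, 114, 125, 139, 137, 197, 205, 209, 207, 208, 207, 204, 208]
189 [151, 135, 88, 48, 46, 67, 128, 141, 195, 205, 208, 205, 207, 209, 204, 208]
196 [162, 147, 99, 63, 81, 96, 134, 141, 193, 205, 206, 208, 207, 207, 206, 208]
197 [152, 153, 104, 72, 132, 142, 143, 143, 193, 206, 206, 206, 207, 207, 207, 211]
198 [155, 154, 107, 71, 129, 143, 144, 140, 195, 205, 207, 208, 204, 206, 209, 206]
199 [157, 151, 113, 71, 131, 144, 140, 142, 182, 205, 206, 205, 209, 207, 205, 207]
200 [154, 153, 116, 74, 107, 124, 141, 143, 143, 197, 204, 210, 206, 205, 207, 209]
201 [154, 150, 129, 74, 38, 54, 121, 142, 141, 196, 208, 206, 209, 206, 209, 209]
202 [151, 152, 134, 82, 38, 33, 91, 130, 141, 194, 206, 205, 206, 206, 207, 205]
288 [147, 138, 141, 145, 148, 149, 152, 155, 145, 85, 36, 29, 59, 126, 141, 192]
289 [145, 135, 140, 142, 146, 154, 157, 156, 144, 89, 37, 28, 52, 128, 140, 194]
290 [143, 135, 140, 142, 147, 154, 152, 155, 149, 87, 46, 58, 89, 132, 141, 197]
291 [139, 134, 138, 146, 149, 151, 156, 157, 148, 94, 65, 106, 134, 139, 138, 192]
292 [138, 136, 139, 146, 151, 151, 153, 154, 150, 98, 74, 128, 140, 136, 140, 179]
293 [137, 135, 140, 145, 149, 150, 151, 155, 150, 104, 72, 128, 139, 140, 141, 139]
294 [138, 138, 140, 143, 147, 153, 152, 155, 157, 109, 72, 129, 139, 140, 141, 159]
295 [140, 135, 142, 146, 147, 151, 151, 153, 156, 112, 71, 126, 140, 140, 139, 192]
296 [136, 139, 138, 146, 148, 154, 155, 156, 153, 122, 77, 105, 115, 119, 137, 193]
297 [141, 138, 139, 145, 146, 157, 155, 156, 154, 130, 77, 45, 34, 69, 129, 192]
304 [137, 136, 134, 135, 141, 142, 141, 139, 138, 136, 86, 90, 112, 138, 136, 139]
305 [129, 133, 133, 110, 102, 98, 108, 105, 105, 117, 136, 143, 140, 144, 138, 139]
```

The keyboard's near edge lines up with the leg fronts to about 1 mm, square and centred, so I'm handing in.

```bash
python3 -c "
from bench import ctrl
print(ctrl.close_job())"
```

```text
the job is handed in; nothing more can be done
None
```

I pushed the keyboard in under the stand and handed the job in after about 10.5 s of robot time; its near edge measured within about 1 mm of the stand's front edge, square to within 0.01 rad and roughly centred between the legs, the other items looked undisturbed in the pictures I viewed, and the hand-in returned no verdict.

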